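Square the rosin in the bench hook and lift it in the tongs

TASK

The wooden base of the rosin cake is to be varnished underneath. With the fingertips, push the rosin along the bench hook until it sits square and flush in the corner of the two low fences, its long side along the left fence and one end against the far fence; then take the sprung tongs by their wooden scales, close the jaws across the wooden base and lift the rosin about 10 cm off the board. Finish holding it there, level and still, in the tongs alone: do not let go, never lift the rosin with the fingers, and leave the other things on the bench where they are.

Things in the scene. Friction and masses are not known exactly. Their poses are not given: they have to be found in the camera images.
- rosin: Loose rosin cake on a wooden base block, 60 g. Base 30 (x) x 65 (y) x 16 mm high; the dark red resin on it, set in 5 mm from the base's sides, reaches 24 mm. Origin: centre of the underside; y along its length, z up; symmetric end for end. It starts on the bench hook, short of its place in the corner by 5 to 8 cm along the hook's x and 4 to 7 cm along y, its length within 0.4 rad of the hook's x.
- bench_hook: Plywood board fixed to the bench, 180 (x) x 140 (y) x 15 mm. Origin: centre of the underside; x away from the robot (within 0.25 rad), y left. Wooden fences 18 mm wide, only 5 mm higher than the board, stand along its far edge (inner face at x = +72 mm) and left edge (inner face at y = +52 mm) and meet in the far left corner; the near and right edges are open.
- seat (a point): Point on the bench hook's top face (15 mm above the bench) where the centre of the rosin's underside lies when flush in the corner: x = +39.5, y = +37 mm from the hook's origin; axes as the hook's. The rosin's length (its y) then lies along this x, either way round.
- tongs: Sprung steel-strip tongs lying flat on the bench, loose, 150 g, 220 mm long, 22 mm high, centre of mass near the origin. Origin: underside, midway between the two dark wooden grip scales; x to the jaws, y to the left arm, z up. Upright hinge at x = -100 mm. Jaws at x = +100, inner faces 54 mm apart when open; widest 75 mm, at the jaws. The frame belongs to the left arm.
- tongs_grip (a point): Where to grip the tongs from above, along their y: middle of the scales, 11 mm above the tongs' underside; axes as the tongs'. Scales 76 mm long, 22 mm high, 60 mm over their outer faces when open, 48 mm with the jaws on the 30 mm base. Their spring pushes back with 6 N (open) to 8 N (on the base), so squeezed to 55 to 57 mm they are held for carrying, the jaws still 44 to 48 mm apart.
- tongs_arm (a joint): Hinge of the tongs' right arm against the left: 0 = fully open, grows as the tongs close; 0.12 rad with the jaws on the 30 mm base; limit 0.24 rad.
- jaw_left: Left jaw of the tongs, rubber pad 24 long x 7 thick, from 2 to 20 mm above the underside of the tongs. Origin: middle of its inner face, level with the underside of the tongs.
- jaw_right: Right jaw, likewise, on the tongs' moving arm.
- wax_block: Bystander: yellow beeswax block 35 x 60 x 22 mm, between the tongs and the bench hook. Origin under its centre. Behind it, from x = 0.47 on, stand a tall upright case (0.6 m) and a bottle (0.2 m), fixed: carry things across in front of them.
- white_glue: Bystander: white glue bottle with a pointed nozzle, 60 mm wide, 150 mm high, beyond the bench hook to the left. Origin under its centre.
- red_lid_jar: Bystander: glass jar with a red lid, 68 mm wide, 85 mm high, at the front of the bench, left of the bench hook. Origin under its centre.
- spool_clamp: Bystander: upright wooden spool clamp, 30 mm wide, 85 mm high, right of the bench hook. Origin under its centre.
- thumb_plane: Bystander: small brass finger plane 25 x 50 x 30 mm, right of the bench hook. Origin under its centre.
- varnish_brush: Bystander: varnish brush 215 mm long, 15 mm thick, lying at the far left. Origin under its centre.
There are look-alikes about, which are no part of the job. Leave any blue or white look-alike of the rosin alone.

How it is judged:
On the way, in this order (a step that is already met when the one before it is completed fails the run):
1. the rosin sits square and flush in the fence corner (within 3 mm of each fence, within 0.06 rad), flat on the board (x of rosin in the frame of seat between -0.003 and 0.003 m and y of rosin in the frame of seat between -0.003 and 0.003 m and z of rosin in the frame of seat between -0.003 and 0.003 m and angle between the y axis of rosin and the x axis of seat, either way round below 0.06 rad), for 0.3 s.
2. with the rosin still on the board in the corner (within 15 mm), both jaws of the tongs close on it, the fingers holding the tongs (contact force between each of jaw_left, jaw_right and rosin above 0.5 N and horizontal distance between rosin and seat below 0.015 m and z of rosin in the frame of seat below 0.005 m and contact force between the fingers and tongs above 1 N), for 0.2 s.
At the end, for the whole second after the job is handed in: The rosin is held between both jaws of the tongs (over 0.5 N on each), the tongs gripped by the robot's fingers, its underside 60 to 160 mm above the board, within 0.35 rad of level, at rest, touched neither by the robot nor by the bench hook (contact force between each of jaw_left, jaw_right and rosin above 0.5 N and contact force between the fingers and tongs above 1 N and contact force between each of the arm, the fingers and rosin below 0.1 N and contact force between each of tongs, rosin and bench_hook below 0.1 N and z of rosin in the frame of seat between 0.06 and 0.16 m and angle between rosin's own z axis and vertical below 0.35 rad and linear speed of rosin below 0.03 m/s); the arm keeps its last pose, push and grip.
It fails at once if the fingers lift the rosin (contact force between the fingers and rosin above 0.5 N and z of rosin in the frame of seat above 0.012 m).
It fails at once if one of the other things on the bench is moved more than 30 mm (distance of any of wax_block, white_glue, red_lid_jar, spool_clamp, thumb_plane, varnish_brush from where it was at the start of the episode above 0.03 m).
It also fails if it takes over 70 s, if anything falls off the work surface, if the arm or the gripper's body presses on something with over 40 N, if the wrist force passes 120 N, or if a joint passes its speed limit or range.

ROBOT

A 7-joint arm with a two-finger parallel gripper is mounted at the origin on a cart in front of the work surface, level with it; the furniture and walls round the work are solid. World frame = base frame: x ahead of the robot, y to its left, z up, the work surface at z = 0. Lengths are in m, angles in rad, forces in N, time in s.
With the tool pointing down it reaches from about 0.35 to 0.9 m from the base axis. Payload 8.1 kg.
Tool frame: the origin (TCP) lies midway between the tips of the shut fingers; the grasp point (between the pads) lies arm.grasp_offset behind it (arm.grasp_offset is the distance from the TCP to the grasp point, in m); z points along the fingers, y is the line along which they close (so a half turn about z gives the same grasp; the last joint's range is limited). The gripper opens to 92 mm and grips with 3 to 60 N. Pads are 19 mm wide; open, the fingers measure 130 mm over their backs; the gripper's body (75 mm by 190 mm) begins 47 mm behind the grasp point.
Start: joints at [-1.258, 0.434, 0.025, 1.573, -0.012, 1.134, -0.075], TCP at [0.252, 0.572, 0.227] pointing down, gripper open.
Joint ranges: [-2.62, 2.62], [-0.44, 2.09], [-1.27, 1.32], [0.08, 2.57], [-1.32, 4.46], [0.12, 2], [-2.74, 2.74]. Speed limits (rad/s): [2.22, 2.22, 3.01, 3.01, 3.14, 3.14, 3.14].

INTERFACE

Orientations are given as a rotation vector (axis times angle).
In Python, from cell import observe, imaging, arm gives the robot as it stands.
- The arm moves only by the tool apply_moves, never from a script. Its argument "commands" is a list of rows, each a list of 5 numbers: the opening in per cent of the stroke, from 0 (shut) to 100 (fully open), then the shift along the world's x, y, z in units of 0.06 m (1.0 is 0.06 m), then the turn about the world's z in units of 0.5 rad (1.0 is 0.5 rad). A call has 1 to 12 rows; each row shifts and turns the commanded pose from where the row before left it; what a row does not reach is not made up. A row lasts 1/8 s, in which the tool goes at most 62.5 mm and 10.7 degrees, less where a joint would pass 70% of its speed; a pose out of reach is approached as far as the arm can. A call with a number of a shift or a turn outside -1 to 1 is refused whole. A call with a gripper value outside its range is refused whole. The fingers move at their own pace and stop on an object; "newtons" is the grip in N (left out, the last holds). Time passes only in rows, so rows that do not move let the fingers close. It gives the time, the measured TCP pose, the force, the opening and the grip force at its end, in the units of the state.
- observe(): the state, without advancing time (a new reading comes with each control period).
- imaging.get_image(name): name is "side" or "top" or "wrist"; returns (picture, depth): 480x640x3 uint8, red, green, blue; 480x640 float32, m along the optical axis (not along the pixel's ray), 0 where there is no reading.
- imaging.camera_params(name): a dict with "camera_matrix" (3x3 intrinsics, pixels), "origin" and "rotation" of the camera in the world; the wrist camera has in their place "tool_from_camera" (4x4, takes a point from camera to tool coordinates, whose origin is the TCP and whose axes are the flange's). Camera axes: x right, y up, looking along -z (the intrinsics and any distortion apply to the point x, -y, -z); pixel columns grow to the right and rows downward; lengths in m; the calibration is good to about 2 mm. A picture is of the moment at which its call begins: read the wrist's pose just before it. camera_params takes no time and is no camera call.
- arm.sign_off(): hands the job in; it is judged then, once.
The state is a dict: "clock": time; "joints": joint angles; "dq": joint speeds; "joint_efforts": joint torques, N m; "position": TCP position; "ee_rot": TCP orientation; "force": force on the tool from outside, world axes, zero at the start; "ft_torque": the same for the moment, N m; "width": opening from 0.0 (shut) to 1.0 (fully open); "gripper_force": force on a finger pad.
Only numpy, scipy, OpenCV 4.12 (cv2) and the standard library are available. Lean on these libraries where they do the work, as an engineer would, in place of code of your own. Each camera call takes 0.05 s, during which the arm holds its last target. There are 200 camera calls.

## Working session

There is one attempt and no reset: what is moved stays moved. The work goes in short steps, Python scripts to look and compute and a tool call to move; the robot and the scene stay as the last step left them, time stands still between calls to the robot, and variables do not carry over. Pictures are saved under pics/ and viewed, at most 10 in all, crops included, and the job is handed in when it is done.

Besides the shell and the picture viewer there is one more tool, called after "Request:" as name(argument=value, ...) on one line, values as JSON. apply_moves: Moves the arm, as the interface text tells. Its arguments: {"type":"object","properties":{"commands":{"type":"array"},"newtons":{"type":"number"}},"required":["commands"]}

```bash
mkdir -p pics; ls
cat > h.py <<'E'
import numpy as np, cv2
from cell import observe, imaging, arm
from scipy.spatial.transform import Rotation as R
def cloud(name):
    s=observe(); p=imaging.camera_params(name); im,d=imaging.get_image(name)
    K=np.array(p["camera_matrix"]); v,u=np.mgrid[0:480,0:640]
    pts=np.stack([(u-K[0,2])/K[0,0]*d,-(v-K[1,2])/K[1,1]*d,-d],-1)
    if name=="wrist":
        T=np.array(p["tool_from_camera"]); pts=pts@T[:3,:3].T+T[:3,3]
        Rt=R.from_rotvec(s["ee_rot"]).as_matrix(); pts=pts@Rt.T+np.array(s["position"])
    else: pts=pts@np.array(p["rotation"]).T+np.array(p["origin"])
    pts[d==0]=np.nan
    return im,pts
def save(im,f): cv2.imwrite(f,im[...,::-1])
E
python3 - <<'E'
from h import *
print(observe()); print(arm.grasp_offset)
for n in("top","side"):
    im,p=cloud(n); save(im,f"pics/{n}0.png"); np.savez(f"{n}0.npz",im=im,p=p)
    pp=imaging.camera_params(n); print({k:np.round(v,3).tolist() if not isinstance(v,str) else v for k,v in pp.items()})
E
```

```text
pics
{'clock': 0.0, 'joints': array([-1.25757256,  0.43520822,  0.02496296,  1.57410533, -0.01158261,
        1.13400749, -0.07508422]), 'dq': array([-2.62346434e-04,  7.25582580e-04,  5.03749835e-05,  5.43721863e-04,
       -2.86279830e-04, -8.03884439e-04,  1.60329066e-03]), 'joint_efforts': array([-8.89688436e-04, -6.67845368e+01,  9.84138586e-01, -3.14460683e+01,
       -6.07311074e-02,  4.28872823e-02,  9.24079859e-05]), 'position': array([0.25230782, 0.57124067, 0.22595085]), 'ee_rot': array([-6.48500539e-01, -3.07375219e+00,  2.47252700e-03]), 'force': array([ 0.30732364,  0.60564401, -0.04722608]), 'ft_torque': array([-0.00289036,  0.00685738,  0.03316971]), 'gripper_force': 0.0, 'width': 1.0022919221591853}
0.0188Traceback (most recent call last):
  File "<stdin>", line 4, in <module>
  File "h.py", line 11, in cloud
    else: pts=pts@np.array(p["rotation"]).T+np.array(p["origin"])
              ~~~~~~~~~~~~~~~~~~~~~~~~~~~~~^~~~~~~~~~~~~~~~~~~~~~
ValueError: operands could not be broadcast together with shapes (480,640) (3,)
```

Run:
```python
from h import *
for n in("top","wrist"): print(imaging.camera_params(n))
```

```text
{'camera_matrix': array([[525.96948304,   0.        , 310.06575427],
       [  0.        , 525.96948304, 232.78732383],
       [  0.        ,   0.        ,   1.        ]]), 'origin': array([0.1801492 , 0.04313876, 1.70774191]), 'rotation': array([ 0.1627878 , -0.15682787, -1.50353124])}
{'camera_matrix': array([[402.25846165,   0.        , 320.99690953],
       [  0.        , 402.25846165, 239.27135813],
       [  0.        ,   0.        ,   1.        ]]), 'tool_from_camera': array([[-6.99531488e-04,  9.62561502e-01,  2.71062474e-01,
         7.25287608e-02],
       [ 9.99999433e-01,  8.91002917e-04, -5.83312081e-04,
        -2.77166290e-04],
       [-8.02991208e-04,  2.71061912e-01, -9.62561580e-01,
        -1.58039710e-01],
       [ 0.00000000e+00,  0.00000000e+00,  0.00000000e+00,
         1.00000000e+00]])}
```

```bash
sed -i 's/np.array(p\["rotation"\]).T/R.from_rotvec(p["rotation"]).as_matrix().T/' h.py
python3 - <<'E'
from h import *
for n in("top","side"):
    im,p=cloud(n); save(im,f"pics/{n}0.png"); np.savez(f"{n}0.npz",im=im,p=p)
    print(imaging.camera_params(n)["origin"])
E
```

```text
[0.1801492  0.04313876 1.70774191]
[ 0.07340055 -0.38912796  1.23199277]
```

View pics/top0.png

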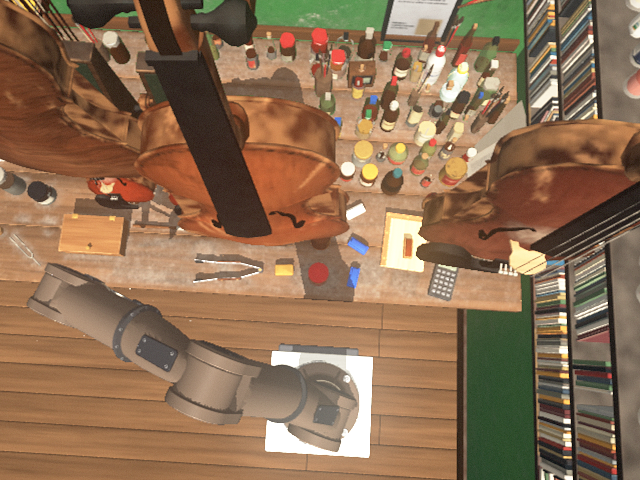

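View pics/side0.png

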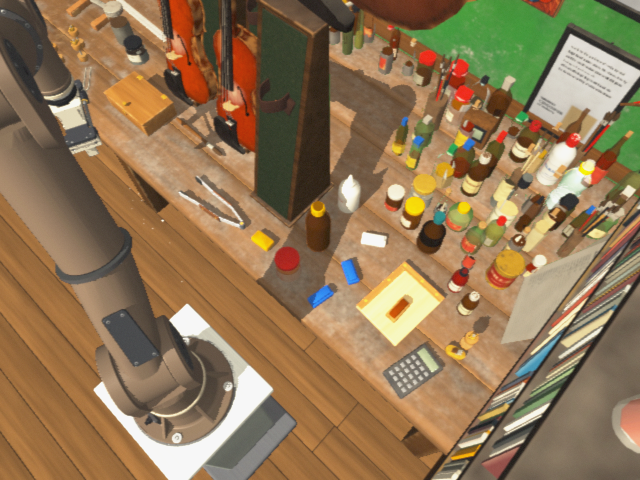

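Run:
```python
from h import *
z=np.load("top0.npz");p=z["p"]
for n,(u,v) in dict(hinge=(262,268),l=(196,258),r=(196,281),wax=(284,269),lid=(318,272),hookC=(390,255),rosin=(407,247),hBL=(383,268),hBR=(423,270),hTL=(388,213),calc=(441,281),viol=(230,140),viol2=(320,160),v3=(460,255),v4=(500,200),bot=(317,242),blue=(358,244),blue2=(354,276),wh=(355,211)).items(): print(n,np.round(p[v,u],3))
z=np.load("side0.npz");p=z["p"]
print("side")
for n,(u,v) in dict(hinge=(242,224),l=(183,192),r=(200,179),wax=(262,240),glue=(349,195),bottle=(318,225),jar=(287,260),rosin=(400,308),hfar=(405,266),hleft=(358,306),hright=(442,297),hnear=(397,342),plane=(462,345),spool=(466,340),case=(290,25),white=(373,240),blue=(350,272),blue2=(320,296)).items(): print(n,np.round(p[v,u],3))
P=np.load("top0.npz")["p"]
m=(P[...,2]>.25)&(P[...,0]>.2)&(P[...,0]<.85)&(abs(P[...,1])<.6)
for xa in np.arange(.2,.85,.1): print(round(xa,1),[ (lambda q: round(float(np.min(q)),2) if len(q) else 0)(P[m&(abs(P[...,0]-xa-.05)<.05)&(abs(P[...,1]-y)<.05)][:,2]) for y in np.arange(.55,-.6,-.1)])
```

```text
hinge [0.405 0.208 0.025]
l [ 0.428  0.43  -0.002]
r [0.351 0.418 0.014]
wax [0.407 0.138 0.014]
lid [0.394 0.028 0.094]
hookC [ 0.474 -0.203  0.019]
rosin [ 0.499 -0.254  0.043]
hBL [ 0.432 -0.185  0.   ]
hBR [ 0.432 -0.313  0.014]
hTL [ 0.614 -0.192  0.02 ]
calc [ 0.399 -0.371  0.016]
viol [0.297 0.098 1.406]
viol2 [0.317 0.043 1.325]
v3 [ 0.297 -0.137  1.065]
v4 [ 0.32  -0.126  1.238]
bot [0.48  0.036 0.133]
blue [ 0.502 -0.097  0.029]
blue2 [ 0.397 -0.089  0.026]
wh [ 0.612 -0.083  0.027]
side
hinge [0.402 0.212 0.019]
l [0.358 0.412 0.022]
r [0.422 0.412 0.018]
wax [0.405 0.135 0.021]
glue [0.637 0.029 0.092]
bottle [0.492 0.007 0.15 ]
jar [0.391 0.02  0.085]
rosin [ 0.5   -0.264  0.041]
hfar [ 0.606 -0.199  0.025]
hleft [ 0.44  -0.179  0.019]
hright [ 0.603 -0.322  0.024]
hnear [ 0.436 -0.31   0.015]
plane [ 0.536 -0.432  0.023]
spool [ 0.536 -0.431  0.063]
case [0.607 0.182 0.574]
white [ 0.608 -0.088  0.025]
blue [ 0.496 -0.103  0.022]
blue2 [ 0.393 -0.091  0.023]
0.2 [0.3, 0.3, 0.67, 0, 1.04, 1.04, 1.05, 0.99, 0.99, 0, 0.4, 0.39]
0.3 [0.3, 1.02, 1.01, 1.02, 1.01, 1.01, 1.01, 0.98, 1.02, 0, 0.58, 0.39]
0.4 [0, 0, 1.18, 1.12, 0, 0, 0, 0, 0, 0, 0, 0.4]
0.5 [0, 0, 0, 0, 0, 0, 0, 0, 0, 0, 0, 0]
0.6 [0, 0.54, 0, 0, 0, 0, 0, 0, 0, 0, 0.74, 0.62]
0.7 [0.26, 0.46, 0, 0, 0, 0, 0, 0, 0, 0, 0.58, 0.39]
0.8 [0.25, 0.59, 0, 0, 0, 0, 0, 0, 0, 0, 0.41, 0.25]
```

Request:
apply_moves(commands=[[0,0.2,-0.8,0.12,-0.2],[0,0.2,-0.8,0.12,-0.2],[0,0.2,-0.8,0.12,-0.2],[0,0.2,-0.8,0.12,-0.2],[0,0.2,-0.8,0.12,-0.2],[0,0.2,-0.8,0.12,-0.2],[0,0.1,-0.8,0,-0.2],[0,0.1,-0.8,0,-0.2],[0,0.1,-0.8,0,-0.2],[0,0.1,-0.8,0,-0.2],[0,0.1,-0.8,0,-0.2],[0,0.1,-0.8,0,-0.1]])

```text
clock: 1.65
position: [0.3603, -0.0059, 0.27]
ee_rot: [-2.219, -2.224, -0.001]
force: [1.5, -0.0, -0.6]
width: 0.009
gripper_force: 0.0
```

Request:
apply_moves(commands=[[0,0.5,-0.8,0,0],[0,0.5,-0.8,0,0],[0,0.5,-0.8,0,0],[0,0.3,-0.8,0,0],[0,0,0,-0.2,0]])

```text
clock: 2.28
position: [0.4691, -0.2006, 0.2581]
ee_rot: [2.22, 2.218, -0.003]
force: [-0.6, -0.2, -1.2]
width: 0.002
gripper_force: 0.0
```

Run:
```python
from h import *
im,p=cloud("wrist"); save(im,"pics/w1.png"); np.savez("w1.npz",im=im,p=p)
s=observe(); print(s["position"],R.from_rotvec(s["ee_rot"]).as_matrix().round(3),s["joints"].round(2))
```

```text
[ 0.46768062 -0.19769142  0.25602846] [[-0.002  1.    -0.002]
 [ 1.     0.002 -0.001]
 [-0.001 -0.002 -1.   ]] [-0.38  0.26  0.85  1.86 -0.22  1.12  0.55]
```

View pics/w1.png

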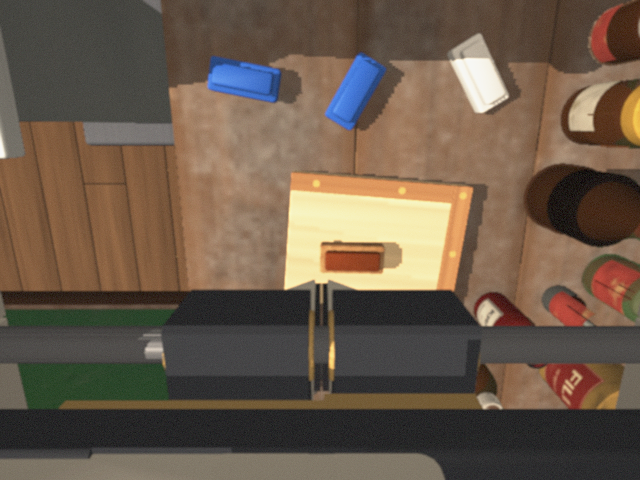

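```bash
cat > m.py <<'E'
from h import *
def ray(uv,z):
    s=observe(); p=imaging.camera_params("wrist"); K=p["camera_matrix"]; T=p["tool_from_camera"]
    Rt=R.from_rotvec(s["ee_rot"]).as_matrix(); uv=np.atleast_2d(uv).astype(float)
    d=np.c_[(uv[:,0]-K[0,2])/K[0,0],-(uv[:,1]-K[1,2])/K[1,1],-np.ones(len(uv))]@(Rt@T[:3,:3]).T
    o=Rt@T[:3,3]+s["position"]
    return (o+d*((z-o[2])/d[:,2])[:,None])[:,:2]
E
python3 - <<'E'
from m import *
z=np.load("w1.npz"); im=z["im"]; p=z["p"]
hsv=cv2.cvtColor(im,cv2.COLOR_RGB2HSV)
for v,u in [(186,360),(230,300),(230,400),(245,350),(260,350),(271,350),(240,455)]: print(v,u,im[v,u],hsv[v,u],p[v,u].round(4))
# column profile through left fence and row profile through far fence
print(hsv[165:215,360,1]); print(hsv[220,430:485,1]); print(hsv[235:280,352,:2].tolist())
print(hsv[262,312:392,:2].tolist())
E
```

```text
186 360 [220 148  92] [ 13 148 220] [ 0.5083 -0.1857  0.0193]
230 300 [246 234 171] [ 25  78 246] [ 0.4481 -0.2314  0.0158]
230 400 [247 237 179] [ 26  70 247] [ 0.5513 -0.2322  0.0136]
245 350 [142  96  60] [ 13 147 142] [ 0.4988 -0.2439  0.0282]
260 350 [153  68  37] [  8 193 153] [ 0.4982 -0.2558  0.04  ]
271 350 [187 120  73] [ 12 155 187] [ 0.4987 -0.2689  0.0359]
240 455 [235 165 106] [ 14 140 235] [ 0.6061 -0.2406  0.0223]
[125 121 128 123 124 127 122 123 118 127 111 113 123 150 145 146 145 146
 146 148 146 148 146 149 145 146 148 143 144 145 122  86  63  63  71  77
  77  81  79  79  76  75  72  74  71  67  66  67  66  61]
[ 73  73  69  71  72  67  73  73  76  72  73  71  69  73  73  75  72  85
 114 138 144 148 146 144 146 146 139 149 143 142 142 143 147 151 145 147
 144 126  80  66  70  68  68  81  78  84  78  78  77  70  86  81  90  92
  93]
[[26, 66], [25, 74], [26, 72], [26, 72], [26, 70], [25, 76], [22, 98], [16, 115], [14, 126], [14, 137], [14, 138], [14, 150], [14, 146], [14, 145], [14, 148], [14, 150], [13, 159], [12, 197], [8, 195], [8, 201], [8, 187], [9, 190], [8, 1
[... 351 characters left out ...]
47], [13, 154], [11, 170], [9, 188], [8, 198], [8, 194], [8, 182], [8, 190], [9, 202], [8, 194], [8, 190], [8, 193], [8, 186], [9, 193], [8, 190], [8, 187], [8, 185], [9, 195], [10, 204], [8, 190], [9, 189], [9, 193], [8, 189], [9, 198], [8, 195], [9, 196], [8, 187], [8, 183], [9, 193], [7, 188], [9, 197], [8, 189], [9, 191], [7, 187], [9, 190], [8, 203], [8, 189], [9, 193], [8, 193], [9, 195], [8, 184], [8, 188], [9, 195], [8, 192], [9, 186], [9, 196], [9, 194], [8, 196], [9, 193], [9, 195], [9, 197], [8, 194], [8, 191], [8, 193], [9, 181], [9, 188], [10, 182], [13, 147], [13, 133], [13, 126], [16, 120], [18, 116], [17, 109], [17, 104], [17, 109], [18, 105], [16, 105], [18, 105], [18, 103]]
```

```bash
cat >> m.py <<'E'
def edge_v(S,cols,r0,r1,th=105): # last row with S>th going down
    return np.array([[c,r0+np.where(S[r0:r1,c]>th)[0].max()+.5] for c in cols])
def edge_h(S,rows,c0,c1,th=105):
    return np.array([[c0+np.where(S[r,c0:c1]>th)[0].min()-.5,r] for r in rows])
def line(P):
    vx,vy,x,y=cv2.fitLine(P.astype(np.float32),cv2.DIST_HUBER,0,1e-4,1e-4).ravel(); return np.array([x,y]),np.array([vx,vy])
def resin(hsv,z,box):
    r0,r1,c0,c1=box; m=((hsv[...,0]<=11)&(hsv[...,1]>165)).astype(np.uint8); k=np.zeros_like(m); k[r0:r1,c0:c1]=m[r0:r1,c0:c1]
    k=cv2.morphologyEx(k,cv2.MORPH_OPEN,np.ones((3,3)))
    c=max(cv2.findContours(k,0,2)[0],key=cv2.contourArea).reshape(-1,2)
    return cv2.minAreaRect((ray(c,z)*1000).astype(np.float32))
E
python3 - <<'E'
from m import *
im=np.load("w1.npz")["im"]; hsv=cv2.cvtColor(im,cv2.COLOR_RGB2HSV); S=hsv[...,1]
a,va=line(ray(edge_v(S,range(310,435,3),180,215),.020)); b,vb=line(ray(edge_h(S,range(212,280,3),425,458),.015))
print(a,np.arctan2(*va[::-1]),b,np.arctan2(*vb[::-1]))
vb=-vb if vb[1]<0 else vb; va=va if va[0]>0 else -va
t=np.linalg.solve(np.c_[va,-vb],b-a); c=a+va*t[0]; x=va; y=np.array([-va[1],va[0]])
print("corner",c,"origin",c-.072*x-.052*y,"seat",c-.0325*x-.015*y)
q=resin(hsv,.039,(235,285,300,400)); print(q)
d=np.array(q[0])/1000-(c-.0325*x-.015*y); print("rosin from seat in hook axes",d@x,d@y)
E
```

```text
[ 0.517473   -0.19193873] -0.07909393 [ 0.59451896 -0.23764963] 1.4865925
corner [ 0.5978395  -0.19830851] origin [ 0.52195597 -0.24445711] seat [ 0.5642559  -0.21069375]
((498.066650390625, -252.87591552734375), (53.06690979003906, 18.673961639404297), 0.08065434545278549)
rosin from seat in hook axes -0.06264943776808238 -0.04728000448813768
```

Request:
apply_moves(commands=[[20,0.2,-0.8,0,-0.16],[20,0.25,-0.87,0,0],[20,0,0,-0.8,0],[20,0,0,-0.8,0],[20,0,0,-0.8,0],[20,0,0,-0.8,0],[20,0,0,-0.4,0],[20,0,0,0,0],[20,0,0,0,0]])

```text
clock: 3.45
position: [0.4961, -0.296, 0.043]
ee_rot: [2.302, 2.137, 0.001]
force: [-0.3, -1.1, 0.3]
width: 0.199
gripper_force: 0.0
```

Request:
apply_moves(commands=[[20,0,0,-0.2,0],[20,0,0,-0.18,0],[20,0,0,0,0],[20,0.01,0.15,0,0],[20,0.01,0.15,0,0],[20,0.01,0.1,0,0],[20,0.01,0.1,0,0],[20,0.01,0.1,0,0],[20,0.01,0.1,0,0],[20,0,0,0,0]])

```text
clock: 4.7
position: [0.4992, -0.2537, 0.0191]
ee_rot: [-2.302, -2.137, -0.0]
force: [-0.2, -0.4, 0.1]
width: 0.202
gripper_force: 0.0
```

Run:
```python
from m import *
im,p=cloud("wrist"); save(im[100:,150:550],"pics/w2.png"); s=observe(); print(s["position"],s["force"],s["width"])
```

```text
[ 0.49910527 -0.25410905  0.01910898] [-0.41099064  0.13945905 -0.21689789] 0.20216295788299246
```

View pics/w2.png

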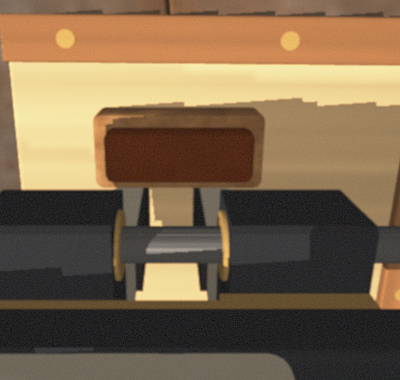

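```bash
cat >> m.py <<'E'
X=np.array([np.cos(.079),-np.sin(.079)]);Y=np.array([-X[1],X[0]]);SEAT=np.array([.5643,-.2107])
E
python3 - <<'E'
from m import *
im,p=cloud("wrist"); hsv=cv2.cvtColor(im,cv2.COLOR_RGB2HSV); S=hsv[...,1]
q=resin(hsv,.039,(200,300,230,430)); print(q)
d=np.array(q[0])/1000-SEAT; print("from seat",d@X,d@Y); 
a,va=line(ray(edge_v(S,range(250,500,4),118,190),.020)); print("fence y",(a-SEAT)@Y-.015,np.arctan(va[1]/va[0]))
E
```

```text
((525.1277465820312, -225.74905395507812), (12.758515357971191, 7.409449100494385), 20.83780288696289)
from seat -0.03786244094152437 -0.01809350791676401
fence y -0.00465492927365979 -0.08298726
```

Request:
apply_moves(commands=[[20,0.01,0.1,0,0],[20,0.01,0.1,0,0],[20,0.01,0.1,0,0],[20,0,0.05,0,0],[20,0,0,0,0]])

```text
clock: 5.42
position: [0.5008, -0.2356, 0.0196]
ee_rot: [2.303, 2.132, -0.003]
force: [-1.4, -8.7, 1.3]
width: 0.199
gripper_force: 3.6
```

Run:
```python
from m import *
im,p=cloud("wrist"); save(im[100:,150:550],"pics/w3.png")
hsv=cv2.cvtColor(im,cv2.COLOR_RGB2HSV)
for u in (270,330,390): print(u,[(v,*hsv[v,u].tolist()) for v in range(150,290,3)])
print(hsv[220,220:450:3].tolist())
```

```text
270 [(150, 12, 103, 143), (153, 13, 101, 141), (156, 14, 93, 129), (159, 15, 93, 112), (162, 16, 109, 141), (165, 13, 148, 195), (168, 13, 148, 220), (171, 13, 148, 220), (174, 13, 144, 223), (177, 14, 149, 221), (180, 13, 147, 220), (183, 13, 151, 219), (186, 13, 145, 218), (189, 13, 149, 216), (192, 13, 146, 220), (195, 14, 146, 225), (198, 14, 147, 224), (201, 13, 152, 225), (204, 14, 148, 223), (207, 12, 150, 222), (210, 12, 121, 99), (213, 15, 143, 105), (216, 15, 136, 122), (219, 14, 135, 134), (222, 13, 131, 134), (225, 15, 140, 133), (228, 14, 150, 100), (231, 11, 192, 73), (234, 8, 178, 83), (237, 8, 161, 95), (240, 9, 185, 91), (243, 9, 178, 93), (246, 10, 177, 91), (249, 8, 171, 94), (252, 9, 197, 92), (255, 10, 181, 90), (258, 10, 183, 92), (261, 9, 203, 88), (264, 10, 200, 88), (267, 7, 167, 90), (270, 8, 173, 90), (273, 8, 161, 90), (276, 9, 174, 88), (279, 10, 168, 88), (282, 11, 151, 91), (285, 14, 134, 131), (288, 15, 96, 120)]
330 [(150, 13, 120, 153), (153, 13, 122, 151), (156, 12, 118, 132), (159, 13, 103, 97), (162, 17, 108, 144), (165, 13, 146, 184), (168, 13, 1
[... 2306 characters left out ...]
, 132, 129], [14, 140, 124], [14, 140, 124], [14, 137, 130], [15, 146, 124], [15, 137, 128], [14, 140, 122], [15, 133, 127], [14, 131, 128], [14, 133, 130], [14, 133, 134], [14, 138, 131], [13, 133, 127], [14, 140, 122], [14, 135, 121], [15, 143, 125], [14, 136, 129], [15, 149, 123], [13, 130, 124], [13, 137, 128], [14, 139, 127], [14, 147, 127], [14, 138, 131], [15, 137, 128], [13, 135, 127], [15, 133, 123], [15, 148, 122], [14, 149, 123], [14, 134, 126], [15, 141, 121], [14, 137, 121], [13, 130, 114], [16, 110, 165], [17, 108, 187], [17, 105, 187], [18, 104, 186], [18, 105, 187], [17, 108, 186], [18, 106, 185], [17, 105, 184], [17, 107, 186], [17, 106, 190], [18, 106, 185], [17, 104, 189]]
```

View pics/w3.png

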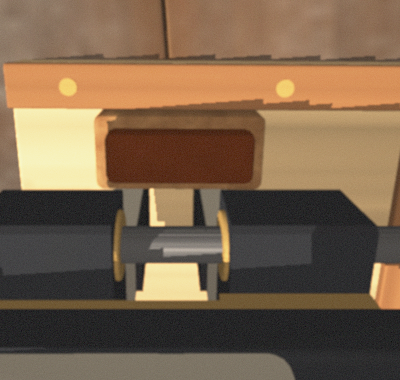

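Run:
```python
from m import *
s=observe(); P=s["position"][:2]
for n,uv,z in (("nearR",(246,286),.031),("farR",(414,286),.031),("nearL",(246,222),.031),("farL",(414,222),.031),("fence",(300,208),.020),("fence2",(480,205),.020)):
    q=ray(uv,z)[0]; print(n,q,"rel tcp hook",(q-P)@X,(q-P)@Y,"rel seat",(q-SEAT)@X,(q-SEAT)@Y)
```

```text
nearR [ 0.47276596 -0.22091643] rel tcp hook -0.029099318078023427 0.012386553146815651 rel seat -0.09044230065429563 -0.017408232526382076
farR [ 0.538317   -0.22605211] rel tcp hook 0.03665257836171446 0.012440031104751968 rel seat -0.02469040421455775 -0.01735475456844576
nearL [ 0.47605939 -0.19538231] rel tcp hook -0.027831253037326767 0.03810093823983609 rel seat -0.089174235613599 0.00830615256663836
farL [ 0.53868588 -0.20026797] rel tcp hook 0.03498547243844586 0.03817286791101116 rel seat -0.02635751013782636 0.008378082237813432
fence [ 0.49593248 -0.19381964] rel tcp hook -0.00814346752768124 0.041227081515737056 rel seat -0.06948645010395345 0.011432295842539329
fence2 [ 0.56737944 -0.19817176] rel tcp hook 0.06342412077788875 0.042526977778115135 rel seat 0.002081138201616535 0.012732192104917406
```

Request:
apply_moves(commands=[[0,-0.03,-0.33,0.06,0],[0,-0.48,0.04,0,0],[0,-0.5,0.04,0,0],[0,0,0,0,0],[0,0.02,0.26,0,0],[0,0.02,0.26,0,0],[0,0.02,0.26,0,0],[0,0,0,0,0]])

```text
clock: 6.48
position: [0.4444, -0.1995, 0.0225]
ee_rot: [-2.299, -2.14, -0.0]
force: [0.9, -0.9, -0.1]
width: 0.007
gripper_force: 0.0
```

Run:
```python
from m import *
im,p=cloud("wrist"); save(im[80:,150:640],"pics/w4.png")
s=observe(); P=s["position"]; print(P,s["force"],s["width"],(P[:2]-np.array([.5008,-.2356]))@np.c_[X,Y])
```

```text
[ 0.44427233 -0.20068132  0.0227013 ] [ 1.07801105 -1.69587234 -0.02339716] 0.004814778416717862 [-0.05910708  0.03034873]
```

View pics/w4.png

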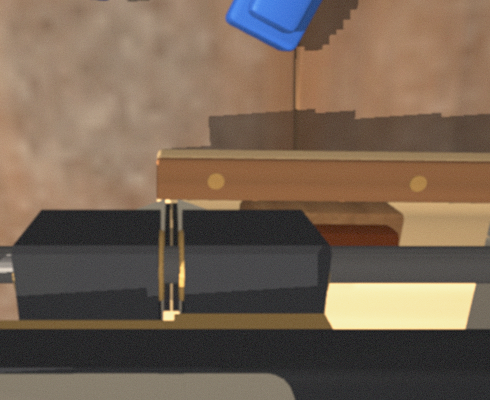

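Request:
apply_moves(commands=[[0,0.1,-0.05,0,0],[0,0.13,-0.01,0,0],[0,0.13,-0.01,0,0],[0,0.13,-0.01,0,0],[0,0.13,-0.01,0,0],[0,0.13,-0.01,0,0],[0,0.13,-0.01,0,0],[0,0.1,-0.01,0,0],[0,0,0,0,0]])

```text
clock: 7.65
position: [0.5032, -0.2092, 0.0227]
ee_rot: [2.303, 2.136, -0.0]
force: [-0.6, -1.6, 0.3]
width: 0.004
gripper_force: 0.3
```

Run:
```python
from m import *
im,p=cloud("wrist"); save(im[80:,150:640],"pics/w5.png")
s=observe(); P=s["position"]; print(P,s["force"],s["width"],(P[:2]-np.array([.5008,-.2356]))@np.c_[X,Y])
```

```text
[ 0.50316934 -0.20882816  0.022668  ] [ 0.26357042 -0.11487402  0.81056125] 0.007308715322966482 [0.00024917 0.02687532]
```

View pics/w5.png

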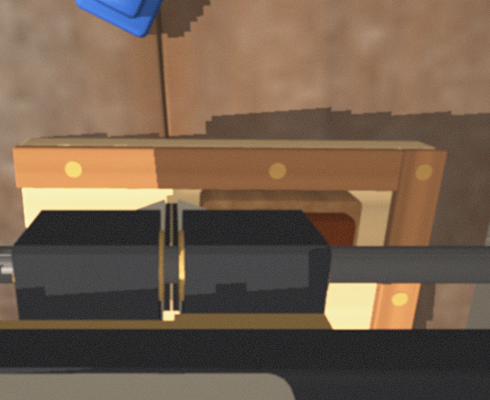

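Request:
apply_moves(commands=[[0,0.08,-0.01,0,0],[0,0.05,0,0,0],[0,0.04,0,0,0],[0,0,0,0,0]])

```text
clock: 8.2
position: [0.5133, -0.2094, 0.0227]
ee_rot: [2.303, 2.137, 0.0]
force: [-0.4, -0.0, 0.0]
width: 0.005
gripper_force: 0.1
```

Request:
apply_moves(commands=[[0,0.04,0,0,0],[0,0.04,0,0,0],[0,0,0,0,0]])

```text
clock: 8.57
position: [0.5179, -0.2095, 0.0227]
ee_rot: [2.303, 2.136, 0.0]
force: [0.0, -0.5, 1.2]
width: 0.004
gripper_force: 0.3
```

Request:
apply_moves(commands=[[0,0.04,0,0,0],[0,0.04,0,0,0],[0,0,0,0,0]])

```text
clock: 8.95
position: [0.5223, -0.2097, 0.0227]
ee_rot: [-2.303, -2.136, 0.001]
force: [-3.2, -1.8, 2.8]
width: 0.004
gripper_force: 1.6
```

Run:
```python
from m import *
im,p=cloud("wrist"); save(im[80:,150:640],"pics/w6.png")
s=observe(); P=s["position"]; print(P,s["force"],(P[:2]-np.array([.5008,-.2356]))@np.c_[X,Y])
h=cv2.cvtColor(im,cv2.COLOR_RGB2HSV)
for v in (285,295,305): print([(u,*h[v,u].tolist()) for u in range(490,560,2)])
```

```text
[ 0.52232054 -0.20967052  0.02273505] [-3.03962041 -1.97937593  2.08249626] [0.01940712 0.02754697]
[(490, 14, 131, 132), (492, 14, 133, 130), (494, 14, 142, 129), (496, 15, 141, 128), (498, 13, 139, 127), (500, 14, 140, 131), (502, 15, 145, 127), (504, 15, 138, 126), (506, 15, 129, 127), (508, 15, 142, 120), (510, 13, 135, 121), (512, 13, 145, 137), (514, 13, 144, 147), (516, 14, 143, 150), (518, 13, 137, 153), (520, 13, 145, 153), (522, 14, 143, 153), (524, 13, 145, 157), (526, 12, 143, 153), (528, 13, 146, 148), (530, 13, 145, 146), (532, 13, 142, 144), (534, 12, 146, 140), (536, 13, 144, 140), (538, 13, 141, 143), (540, 12, 145, 141), (542, 13, 106, 113), (544, 16, 74, 100), (546, 13, 79, 94), (548, 14, 74, 96), (550, 16, 74, 97), (552, 13, 76, 94), (554, 13, 91, 95), (556, 12, 77, 93), (558, 15, 72, 92)]
[(490, 11, 147, 92), (492, 13, 152, 94), (494, 12, 143, 105), (496, 15, 138, 118), (498, 15, 143, 125), (500, 13, 139, 125), (502, 12, 136, 124), (504, 15, 131, 125), (506, 14, 136, 118), (508, 14, 139, 121), (510, 13, 141, 127), (512, 13, 144, 147), (514, 13, 137, 149), (516, 1
[... 440 characters left out ...]
90, 10, 197, 93), (492, 9, 183, 92), (494, 9, 172, 95), (496, 11, 212, 89), (498, 7, 157, 96), (500, 8, 158, 97), (502, 9, 178, 93), (504, 12, 154, 106), (506, 14, 140, 129), (508, 14, 136, 135), (510, 12, 139, 145), (512, 13, 146, 150), (514, 13, 142, 151), (516, 13, 148, 148), (518, 13, 144, 149), (520, 13, 135, 153), (522, 13, 145, 155), (524, 12, 140, 153), (526, 13, 136, 152), (528, 13, 140, 149), (530, 13, 138, 146), (532, 14, 143, 144), (534, 13, 143, 139), (536, 12, 135, 151), (538, 13, 120, 125), (540, 11, 70, 99), (542, 12, 71, 97), (544, 10, 72, 96), (546, 14, 73, 98), (548, 14, 67, 95), (550, 13, 80, 92), (552, 15, 84, 94), (554, 13, 78, 91), (556, 12, 89, 92), (558, 14, 80, 89)]
```

View pics/w6.png

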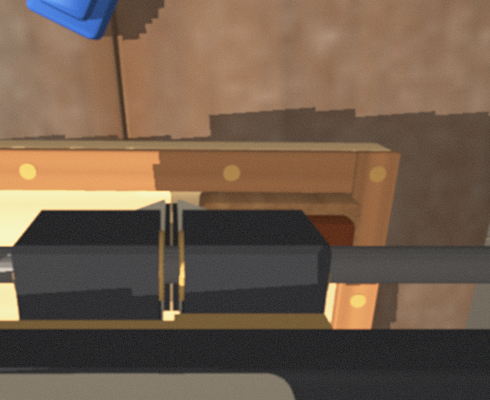

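Request:
apply_moves(commands=[[0,0.05,0,0,0],[0,0,0,0,0],[0,0,0,0,0],[0,-0.1,-0.0,0,0],[0,-0.4,0.03,0,0],[0,0,0,0.8,0],[0,0.5,-0.2,0.8,0],[0,0.2,-0.4,0.4,0],[0,0,0,0,0],[0,0,0,0,0]])

```text
clock: 10.25
position: [0.5372, -0.2425, 0.1419]
ee_rot: [-2.302, -2.136, -0.001]
force: [0.0, 0.4, -0.1]
width: 0.005
gripper_force: 0.0
```

Run:
```python
from m import *
im,p=cloud("wrist"); np.savez("w7.npz",im=im,p=p); save(im[80:,150:640],"pics/w7.png")
s=observe(); print(s["position"],s["force"])
```

```text
[ 0.5368877  -0.24221295  0.14160475] [ 0.51295661  0.23362819 -0.36055147]
```

View pics/w7.png

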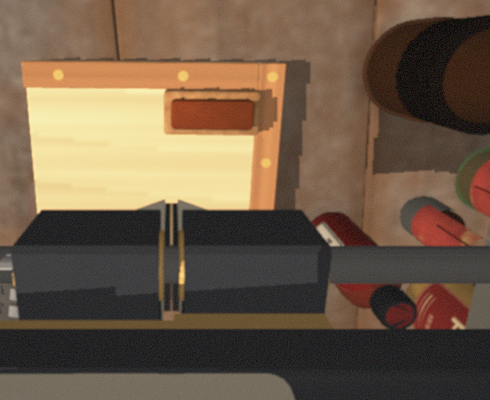

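Run:
```python
from m import *
im=np.load("w7.npz")["im"]; h=cv2.cvtColor(im,cv2.COLOR_RGB2HSV); S=h[...,1]; V=h[...,2]
q=resin(h,.039,(165,225,300,420)); print("resin",q)
a,va=line(ray(edge_v(S,range(190,305,4),155,190),.020)); b,vb=line(ray(edge_h(S,range(225,280,3),385,415),.015))
va=va*np.sign(va[0]); print(np.arctan2(va[1],va[0]),np.arctan2(*vb[::-1]))
vb*=np.sign(vb[1]);t=np.linalg.solve(np.c_[va,-vb],b-a); c=a+va*t[0]; y=np.array([-va[1],va[0]]); seat=c-.0325*va-.015*y
print("seat",seat,"rosin rel",(np.array(q[0])/1000-seat)@np.c_[va,y])
# base right/near edges
e=ray([[318,150],[390,213]],.031)
r=edge_v(S,range(325,405,4),195,225); print(line(ray(r,.031)))
```

```text
resin ((565.9081420898438, -214.1877899169922), (18.390846252441406, 53.27988815307617), 85.70741271972656)
-0.08644059 1.4860309
seat [ 0.56619763 -0.21517898] rosin rel [-0.00037398  0.0009625 ]
(array([ 0.56429136, -0.2296613 ], dtype=float32), array([ 0.9956716 , -0.09294149], dtype=float32))
```

Request:
apply_moves(commands=[[100,-0.8,0.4,0.8,0],[100,-0.8,0.4,0.8,0],[100,-0.8,0.4,0.4,0],[100,-0.12,0.8,0,0],[100,-0.12,0.8,0,0],[100,-0.12,0.8,0,0.05],[100,-0.12,0.8,0,0.05],[100,-0.12,0.8,0,0.05],[100,-0.12,0.8,0,0.05],[100,-0.12,0.8,0,0.05],[100,0,0.6,0,0],[100,0,0.6,0,0]])

```text
clock: 11.8
position: [0.3542, 0.2313, 0.2491]
ee_rot: [-2.163, -2.278, 0.003]
force: [0.3, -0.6, 0.8]
width: 1.0
gripper_force: 0.0
```

Run:
```python
from m import *
p=np.load("side0.npz")["p"]; q=p[(p[...,2]>.08)&(p[...,2]<.3)&(p[...,1]>.05)&(p[...,1]<.4)&(p[...,0]>.42)&(p[...,0]<.6)]
for y in np.arange(.06,.4,.03):
    k=q[abs(q[:,1]-y)<.015]; print(round(y,2),len(k),k[:,0].min().round(3) if len(k) else "")
im,p=cloud("wrist"); np.savez("w8.npz",im=im,p=p); save(im,"pics/w8.png")
s=observe(); print(s["position"],s["ee_rot"],s["joints"].round(2))
```

```text
0.06 10 0.496
0.09 0 
0.12 1195 0.51
0.15 577 0.509
0.18 554 0.508
0.21 531 0.508
0.24 503 0.507
0.27 216 0.51
0.3 0 
0.33 36 0.582
0.36 269 0.574
0.39 371 0.558
[0.35389034 0.23620269 0.24914703] [-2.15751395e+00 -2.28209014e+00  6.64412618e-05] [-1.17  0.07  0.5   2.02 -0.04  1.06 -0.6 ]
```

View pics/w8.png

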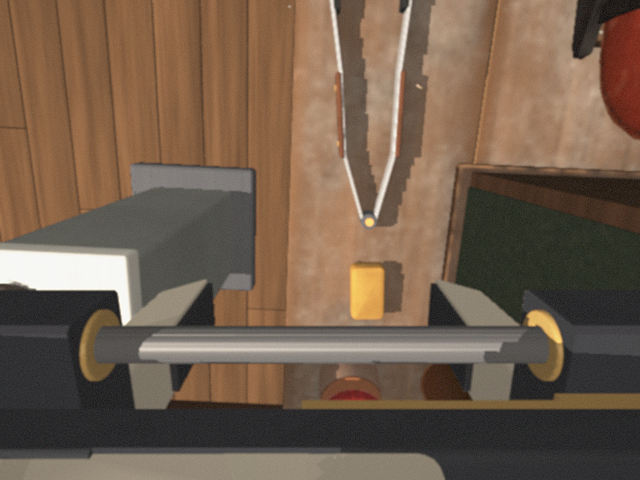

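Run:
```python
from m import *
im=np.load("w8.npz")["im"]; h=cv2.cvtColor(im,cv2.COLOR_RGB2HSV)
print([(u,*h[110,u].tolist()) for u in list(range(328,350))+list(range(392,412))])
for n,uv in dict(hinge=(369,221),ltop=(335,72),lbot=(340,156),rtop=(405.5,72),rbot=(401,154),jl=(336,8),jr=(405,8)).items(): print(n,ray(uv,.022)[0])
```

```text
[(328, 14, 87, 179), (329, 15, 87, 176), (330, 13, 90, 176), (331, 14, 86, 178), (332, 13, 84, 179), (333, 14, 85, 179), (334, 14, 87, 175), (335, 13, 91, 173), (336, 12, 100, 158), (337, 11, 128, 153), (338, 11, 143, 152), (339, 10, 138, 152), (340, 10, 140, 142), (341, 10, 102, 137), (342, 9, 48, 153), (343, 14, 36, 169), (344, 16, 36, 150), (345, 13, 52, 117), (346, 13, 81, 101), (347, 14, 82, 99), (348, 13, 79, 97), (349, 15, 85, 99), (392, 13, 63, 175), (393, 13, 43, 192), (394, 12, 33, 206), (395, 14, 27, 216), (396, 19, 27, 226), (397, 14, 38, 223), (398, 11, 74, 186), (399, 10, 121, 158), (400, 10, 149, 147), (401, 10, 138, 139), (402, 10, 134, 120), (403, 10, 109, 101), (404, 12, 77, 100), (405, 12, 90, 93), (406, 14, 80, 96), (407, 15, 86, 98), (408, 10, 79, 103), (409, 13, 88, 99), (410, 12, 89, 106), (411, 14, 78, 101)]
hinge [0.40212331 0.22205427]
ltop [0.3599753  0.35602712]
lbot [0.36942359 0.28298859]
rtop [0.42268262 0.35950497]
rbot [0.42647649 0.28799883]
jl [0.35752878 0.40696946]
jr [0.41654869 0.41024263]
```

Request:
apply_moves(commands=[[100,0.34,0.71,0,0.03],[100,0.34,0.71,0,0],[100,0,0,-0.8,0],[100,0,0,-0.8,0],[100,0,0,-0.8,0],[100,0,0,-0.8,0],[100,0,0,-0.4,0],[100,0,0,0,0],[100,0,0,0,0]])

```text
clock: 12.98
position: [0.3965, 0.3154, 0.0346]
ee_rot: [-2.148, -2.293, -0.0]
force: [-0.3, 0.1, 0.3]
width: 0.998
gripper_force: 0.0
```

Run:
```python
from m import *
im,p=cloud("wrist"); save(im,"pics/w9.png")
s=observe(); print(s["position"],s["ee_rot"],s["force"])
```

```text
[0.39683658 0.31567217 0.03505843] [-2.14786514e+00 -2.29252232e+00 -2.20771951e-03] [ 0.92866768 -0.01872996  0.97540887]
```

View pics/w9.png

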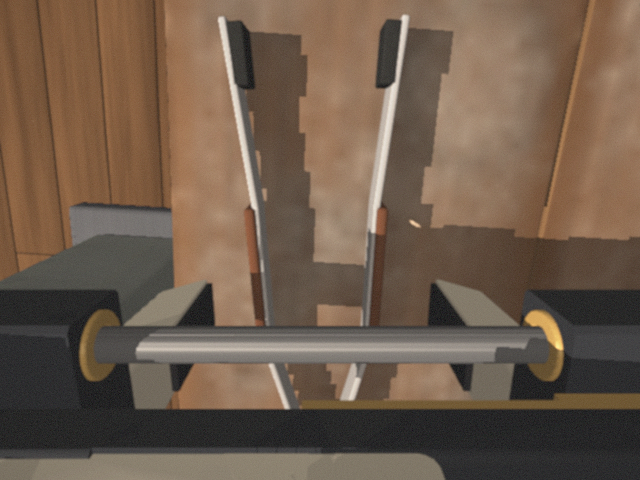

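I have now viewed 11 pictures, which is one over the limit of 10, so I'll use numbers only from here. The last one showed the open fingers straddling the scales: left scale at about (250,265), right scale at about (378,265), jaws at the top at (242,55) and (388,55).

Request:
apply_moves(commands=[[100,-0.03,0.1,-0.2,0],[100,0,0,-0.2,0],[100,0,0,-0.1,0],[100,0,0,0,0]])

```text
clock: 13.52
position: [0.3944, 0.3207, 0.0034]
ee_rot: [2.148, 2.292, -0.002]
force: [-0.0, 0.6, -0.1]
width: 1.0
gripper_force: 0.0
```

Request:
apply_moves(commands=[[61,0,0,0,0],[61,0,0,0,0],[61,0,0,0,0],[61,0,0,0,0],[61,0,0,0,0],[61,0,0,0,0]], newtons=25)

```text
clock: 14.28
position: [0.3948, 0.3214, 0.0042]
ee_rot: [-2.148, -2.292, -0.0]
force: [-0.7, -0.6, 4.2]
width: 0.609
gripper_force: 7.6
```

Request:
apply_moves(commands=[[61,0,0,0.1,0],[61,0,0,0.2,0],[61,0,0,0.4,0],[61,0,0,0.5,0],[61,0,0,0.5,0],[61,0,0,0,0],[61,0,0,0,0]])

```text
clock: 15.15
position: [0.3944, 0.3211, 0.106]
ee_rot: [-2.148, -2.292, 0.0]
force: [-0.3, -0.1, -1.3]
width: 0.61
gripper_force: 6.0
```

Run:
```python
from m import *
im,p=cloud("wrist"); np.savez("w10.npz",im=im,p=p)
s=observe(); print(s["position"],s["force"],s["ft_torque"],s["gripper_force"],s["width"])
Rt=R.from_rotvec(s["ee_rot"]).as_matrix(); q=(p-s["position"])@Rt
h=cv2.cvtColor(im,cv2.COLOR_RGB2HSV)
# dark jaw pads in upper area
m=((h[...,2]<70)&(np.arange(480)[:,None]<120)&(abs(q[...,2])<.04)).astype(np.uint8)
n,l,st,c=cv2.connectedComponentsWithStats(m)
for i in range(1,n):
    if st[i,4]>150: print(st[i],np.nanmedian(q[l==i],0).round(4),np.nanpercentile(q[l==i],[3,97],axis=0).round(4).tolist())
# steel near-tool points along arm: tool coordinates of everything within 30mm of TCP height
mm=(abs(q[...,2])<.035)&(np.arange(480)[:,None]<300)&(abs(q[...,1])<.05)
for a in np.arange(.03,.125,.015):
    k=q[mm&(abs(q[...,0]-a)<.005)]; print(round(a,3),len(k),np.round([k[:,1].min(),k[:,1].max(),np.percentile(k[:,2],5),np.median(k[:,2])],4) if len(k) else "")
```

```text
[0.39420019 0.32087516 0.10553854] [-0.51610746  0.52341529 -1.65253932] [-0.06818446 -0.00886584  0.00519503] 6.035396754741669 0.6107850217974542
[ 381   17   30   82 1651] [ 0.0947  0.0247 -0.0161] [[0.0831, 0.0223, -0.0176], [0.1052, 0.0281, -0.006]]
[ 228   18   31   82 1773] [ 0.0945 -0.0246 -0.0159] [[0.0828, -0.0284, -0.0175], [0.105, -0.0226, -0.0027]]
0.03 1245 [-0.0284  0.0285 -0.0189 -0.0165]
0.045 835 [-0.0268  0.0265 -0.0169 -0.0154]
0.06 921 [-0.0283  0.028  -0.0171 -0.0154]
0.075 1008 [-0.03    0.0295 -0.0171 -0.0155]
0.09 2033 [-0.0316  0.0309 -0.0173 -0.0161]
0.105 1579 [-0.0328  0.0321 -0.0175 -0.0162]
0.12 0
```

Request:
apply_moves(commands=[[61,-0.12,0,0.4,0],[61,-0.12,0,0.6,0],[61,-0.12,0,0.6,0],[61,-0.12,0,0.6,0],[61,-0.12,0,0.4,0],[61,0,-0.3,0,0],[61,0,-0.6,0,0],[61,0,-0.7,0,0],[61,0,-0.7,0,0],[61,0,-0.7,0,0],[61,0,-0.7,0,0],[61,0,-0.7,0,0]])

```text
clock: 16.7
position: [0.3573, 0.0545, 0.2604]
ee_rot: [-2.148, -2.291, 0.004]
force: [0.6, 0.0, -1.0]
width: 0.609
gripper_force: 6.0
```

Request:
apply_moves(commands=[[61,0.1,-0.6,0,0],[61,0.1,-0.6,0,-0.15],[61,0.1,-0.5,0,-0.25],[61,0.1,-0.5,0,-0.3],[61,0.1,-0.4,0,-0.3],[61,0.1,-0.4,0,-0.3],[61,0.1,-0.3,0,-0.3],[61,0.1,-0.2,0,-0.3],[61,0.1,0,0,-0.3],[61,0.1,0,0,-0.3],[61,0.1,0,0,-0.3],[61,0,0,0,-0.3]])

```text
clock: 18.2
position: [0.4232, -0.1535, 0.2605]
ee_rot: [3.138, 0.125, -0.004]
force: [0.2, 0.1, -2.1]
width: 0.608
gripper_force: 6.0
```

```bash
cat > st.py <<'E'
from m import *
s=observe(); Rt=R.from_rotvec(s["ee_rot"]).as_matrix(); tx=np.arctan2(Rt[1,0],Rt[0,0]); P=s["position"]
ros=np.array([.566,-.2147]); tgt=ros-.0945*np.array([np.cos(-.083),np.sin(-.083)])
d=tgt-P[:2]; print(P.round(4),"yaw",tx.round(4),"turn u",((-.083-tx)/.5).round(3),"d u",(d/.06).round(3),s["force"].round(2),s["gripper_force"],s["width"],s["joints"].round(2))
E
python3 st.py
```

```text
[ 0.4232 -0.1535  0.2605] yaw 0.0794 turn u -0.325 d u [ 0.81  -0.889] [ 0.2   0.13 -2.11] 6.035330146551132 0.608213362349955 [-0.79  0.18  1.2   1.98 -0.18  1.1  -1.  ]
```

Request:
apply_moves(commands=[[61,0.4,-0.45,0,-0.16],[61,0.41,-0.44,0,-0.16],[61,0,0,0,0],[61,0,0,0,0]])

```text
clock: 18.7
position: [0.4715, -0.2066, 0.2607]
ee_rot: [3.139, -0.119, -0.005]
force: [-0.1, 0.7, -1.4]
width: 0.613
gripper_force: 6.0
```

```bash
python3 st.py
```

```text
[ 0.4715 -0.2066  0.2607] yaw -0.0758 turn u -0.014 d u [ 0.005 -0.004] [-0.1   0.7  -1.36] 6.035690009593964 0.6134770725113665 [-0.54  0.37  1.16  1.84 -0.36  1.17 -0.91]
```

Request:
apply_moves(commands=[[61,0,0,-0.6,-0.014],[61,0,0,-0.7,0],[61,0,0,-0.7,0],[61,0,0,-0.6,0],[61,0,0,-0.4,0],[61,0,0,0,0],[61,0,0,0,0]])

```text
clock: 19.58
position: [0.4734, -0.2061, 0.083]
ee_rot: [3.139, -0.127, 0.001]
force: [0.8, -0.3, -1.4]
width: 0.61
gripper_force: 6.0
```

```bash
python3 st.py
python3 - <<'E'
from m import *
im,p=cloud("wrist"); s=observe(); Rt=R.from_rotvec(s["ee_rot"]).as_matrix(); q=(p-s["position"])@Rt
h=cv2.cvtColor(im,cv2.COLOR_RGB2HSV); np.savez("w11.npz",im=im,p=p)
m=((h[...,0]<=12)&(h[...,1]>160)&(abs(p[...,2]-.039)<.006)&(abs(q[...,1])<.06)).astype(np.uint8)
n,l,st,c=cv2.connectedComponentsWithStats(m)
for i in range(1,n):
    if st[i,4]>150: print("resin",st[i],np.nanmedian(q[l==i],0).round(4),np.nanmedian(p[l==i],0).round(4),np.nanpercentile(q[l==i],[2,98],axis=0).round(4).tolist())
m=((h[...,2]<70)&(np.arange(480)[:,None]<120)&(abs(q[...,2])<.025)).astype(np.uint8)
n,l,st,c=cv2.connectedComponentsWithStats(m)
for i in range(1,n):
    if st[i,4]>150: print("jaw",st[i],np.nanmedian(q[l==i],0).round(4),np.nanpercentile(q[l==i],[3,97],axis=0).round(4).tolist())
E
```

```text
[ 0.4734 -0.2061  0.083 ] yaw -0.0808 turn u -0.004 d u [-0.026 -0.014] [ 0.84 -0.26 -1.42] 6.035086065530777 0.6099724796949029 [-0.33  0.58  0.92  2.05 -0.64  0.82 -0.68]
resin [ 304   18   42  123 4725] [0.0937 0.0016 0.0444] [ 0.5671 -0.2154  0.039 ] [[0.0672, -0.0074, 0.0429], [0.1186, 0.0107, 0.0463]]
jaw [ 227   17   33   84 1972] [ 0.0947 -0.0251 -0.0151] [[0.0828, -0.029, -0.0167], [0.1053, -0.0229, -0.0008]]
jaw [ 381   16   31   84 1906] [ 0.0949  0.0245 -0.0152] [[0.083, 0.022, -0.0166], [0.1056, 0.0283, -0.0044]]
```

Request:
apply_moves(commands=[[61,0,-0.03,-0.3,0],[61,0,0,-0.3,0],[61,0,0,-0.2,0],[61,0,0,-0.13,0],[61,0,0,0,0]])

```text
clock: 20.25
position: [0.4729, -0.2081, 0.0257]
ee_rot: [-3.139, 0.128, 0.002]
force: [-0.3, -0.9, -1.1]
width: 0.605
gripper_force: 6.0
```

```bash
python3 st.py
```

```text
[ 0.4729 -0.2081  0.0257] yaw -0.0816 turn u -0.003 d u [-0.019  0.02 ] [-0.28 -0.85 -1.08] 6.035128086805344 0.6054863224424123 [-0.25  0.66  0.81  2.08 -0.75  0.72 -0.6 ]
```

Request:
apply_moves(commands=[[57,0,0,0,0],[55,0,0,0,0],[53,0,0,0,0],[51,0,0,0,0],[49,0,0,0,0],[46,0,0,0,0],[46,0,0,0,0],[46,0,0,0,0],[46,0,0,0,0],[46,0,0,0,0]], newtons=30)

```text
clock: 21.5
position: [0.4734, -0.208, 0.0263]
ee_rot: [3.139, -0.128, 0.0]
force: [0.8, -0.8, -0.8]
width: 0.513
gripper_force: 30.0
```

```bash
python3 st.py
```

```text
[ 0.4734 -0.208   0.0263] yaw -0.0813 turn u -0.003 d u [-0.027  0.019] [ 0.8  -0.85 -0.81] 29.99178797006607 0.5134716493586633 [-0.25  0.66  0.81  2.08 -0.75  0.72 -0.6 ]
```

Stopped at 47 mm with 30 N on the scales, which is the width expected with the jaws on the base. Lifting slowly now.

Request:
apply_moves(commands=[[46,0,0,0.05,0],[46,0,0,0.1,0],[46,0,0,0.2,0],[46,0,0,0.3,0],[46,0,0,0.3,0],[46,0,0,0.3,0],[46,0,0,0.25,0],[46,0,0,0.15,0],[46,0,0,0,0],[46,0,0,0,0],[46,0,0,0,0],[46,0,0,0,0]])

```text
clock: 23.0
position: [0.4731, -0.208, 0.1249]
ee_rot: [3.139, -0.128, -0.001]
force: [-0.5, -0.2, -1.9]
width: 0.517
gripper_force: 30.0
```

```bash
python3 st.py
python3 - <<'E'
from m import *
im,p=cloud("wrist"); s=observe(); Rt=R.from_rotvec(s["ee_rot"]).as_matrix(); q=(p-s["position"])@Rt
h=cv2.cvtColor(im,cv2.COLOR_RGB2HSV)
m=((h[...,0]<=12)&(h[...,1]>160)&(abs(q[...,2])<.04)&(abs(q[...,1])<.04)).astype(np.uint8)
n,l,st,c=cv2.connectedComponentsWithStats(m)
for i in range(1,n):
    if st[i,4]>300:
        k=p[l==i]; k=k[~np.isnan(k[:,0])]; A=np.c_[k[:,:2]-k[:,:2].mean(0),np.ones(len(k))]; print("resin",st[i],np.median(k,0),np.median(q[l==i],0),"plane slope",np.linalg.lstsq(A,k[:,2],rcond=None)[0])
print(s["ft_torque"],s["dq"])
E
```

```text
[ 0.4731 -0.208   0.1249] yaw -0.0815 turn u -0.003 d u [-0.021  0.019] [-0.51 -0.15 -1.89] 29.98878836631775 0.5174452360830967 [-0.38  0.53  0.99  2.01 -0.57  0.9  -0.74]
resin [ 290    0   59  148 7471] [ 0.5638228  -0.21507723  0.13700316] [ 0.09091715 -0.00034611 -0.01204382] plane slope [0.00206378 0.01141626 0.13695492]
[-0.01976996  0.20025936  0.02548568] [-2.77072293e-03 -1.43244147e-05 -2.33420408e-04 -1.19277836e-03
  1.55235540e-03 -4.42374037e-04 -1.61964983e-03]
```

```bash
python3 -c "
from cell import arm
print(arm.sign_off())"
```

```text
the job is handed in; nothing more can be done
None
```

The job is handed in, result not reported back: the rosin was pushed flush into the corner, and the tongs alone hold it level and still about 98 mm above the board by my last measurement. I viewed 11 pictures, one over the limit of 10.

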